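# Find the spindle's set-screw flat and hold the collar on it

## Robot

A 6-joint arm with a two-finger parallel gripper is mounted at the origin on the work surface. World frame = base frame: x ahead of the robot, y to its left, z up, the work surface at z = 0. Lengths are in m, angles in rad, forces in N, time in s.
With the tool pointing down it reaches from about 0.25 to 0.8 m from the base axis. Payload 3.9 kg.
Tool frame: the origin (TCP) lies on the centre line of the jaws, within the pads' length; the fingertips stand 19 mm ahead of it and the grasp point (between the pads) is the TCP; z points along the fingers, y is the line along which they close (so a half turn about z gives the same grasp; the last joint's range is limited). The gripper opens to 85 mm and grips with 20 to 120 N. Pads are 22 mm wide; open, the fingers measure 114 mm over their backs; the gripper's body (76 mm by 85 mm) begins 54 mm behind the grasp point. The pads swing forward as they close: fully open they stand 13 mm farther back than shut.
Start: joints at [1.145, 0.26, -0.138, 1.173, 0, 1.571], TCP at [0.217, 0.478, 0.25] pointing down, gripper open.
Joint ranges: [-2.78, 2.78], [-0.83, 1.72], [-1.28, 1.37], [-1.9, 2.12], [-1.57, 1.48], [-3.14, 3.14]. Speed limits (rad/s): [2.57, 2.57, 3.14, 3.14, 3.14, 3.14].

## Interface

Orientations are given as a unit quaternion [x, y, z, w].
In Python, from cell import manip gives the robot as it stands.
- The arm moves only by the tool move_arm, never from a script. Its argument "motion" is a list that holds one entry, the list of rows, each a list of 4 numbers: the shift along the tool's x, y, z normalised to -1 to 1, where 1 is 10 cm, then the turn about the tool's z normalised to -1 to 1, where 1 is 90 degrees. In form: [[[tx, ty, tz, yaw], ...]]. A call has 1 to 12 rows; each row is the pose to reach, as a shift and turn from the pose commanded when the call began, along the tool's axes at that moment; what a row does not reach only later rows make up. A row lasts 1/12 s, in which the tool goes at most 41.7 mm and 7.16 degrees, less where a joint would pass 70% of its speed; a pose out of reach is approached as far as the arm can. A call with a number of a shift or a turn outside -1 to 1 is refused whole. A call with a gripper value outside its range is refused whole. "claw" is the opening, from -1 (shut) to 1 (fully open), set as the call begins (left out, the last holds). The fingers move at their own pace and stop on an object; "newtons" is the grip in N (left out, the last holds). Time passes only in rows, so rows that repeat a pose let the fingers close. It gives the time, the measured TCP pose, the force, the opening and the grip force at its end, in the units of the state.
- manip.read_state(): the state, without advancing time (a new reading comes with each control period).
- manip.read_camera(name): name is "side" or "top" or "wrist"; returns a dict with "img" (384x512x3 uint8, red, green, blue), "depth" (384x512 float32, m along the optical axis (not along the pixel's ray), 0 where there is no reading), "fovy" (degrees; the focal length in pixels is half the picture's height over the tangent of half this angle, whatever the lens; pixels are square), "cx", "cy" (the principal point, pixels), "k1" (the pictures are not rectified: a ray, as slopes to the right and down, at radius r is drawn at 1 + k1 r^2 times it, then the intrinsics apply), "world_from_camera" (4x4, takes a point from camera to world coordinates); the wrist camera has in their place "mount" (4x4, takes a point from camera to tool coordinates, whose origin is the TCP and whose axes are the flange's). Camera axes: x right, y down, z forward; pixel columns grow to the right and rows downward; lengths in m; the calibration is good to about 2 mm. A picture is of the moment at which its call begins: read the wrist's pose just before it.
- manip.close_job(): hands the job in; it is judged then, once.
The state is a dict: "t": time; "qpos": joint angles; "qd": joint speeds; "effort": joint torques, N m; "eef_pos": TCP position; "ee_rot": TCP orientation; "contact_force": force on the tool from outside, world axes, zero at the start; "wrist_torque": the same for the moment, N m; "finger_gap": finger opening in m; "grasp_force": force on a finger pad.
Only numpy, scipy, OpenCV 4.12 (cv2) and the standard library are available. Lean on these libraries where they do the work, as an engineer would, in place of code of your own. Each camera call takes 0.05 s, during which the arm holds its last target. There are 200 camera calls.

## Task

On the bench sanding spindle, pinch the bare spindle end and turn it until the fingers lie squarely on its milled set-screw flat and that flat faces the front (switch side) of the machine. Then take the one of the three collars whose bore fits the spindle, slide it down over the spindle end with its set screw straight over the flat, halfway down the flat's length, and finish still holding it there in the fingers, level and not leaning hard on the spindle, so that a colleague can tighten the screw from the front. Leave the other collars and everything else on the bench where they are.

Things in the scene. Friction and masses are not known exactly. Their poses are not given: they have to be found in the camera images.
- machine: bench sanding spindle, fixed: base plate 250 x 210 mm, round blue motor housing 144 mm across, aluminium bearing nose (top 125 mm up), grey switch box with green and red buttons on its front. Origin: on the spindle axis at bench height; x points to the front (switch side), z up. Curved aluminium dust hood 106 mm from the axis on the -x side, top 175 mm up
- spindle: its upright dark steel spindle, 18 mm thick, end 215 mm above the bench (last 3 mm chamfered). Turns about the upright axis without stops, light friction (0.07 N m), stays where left. Lower 50 mm round (foot ring 25 mm across, 10 mm high); top 40 mm has one flat. Origin: on the axis at the nose, 125 mm above the bench; z up, x straight out of the flat
- flat (a point): bright milled set-screw flat on the spindle's top 40 mm (a D section): face 13 mm wide, 6.1 mm from the axis, so 15 mm across flat and back, 18 mm across elsewhere. Origin: middle of the flat face, 194 mm above the bench; x straight out of the flat, z up
- collar_medium: loose steel shaft collar lying flat on the bench: outside diameter 40 mm, bore 20 mm, 18 mm high, 90 to 190 g, with one brass set screw sticking 6 mm out of its side. Origin: centre of the underside; z up along the bore, x points towards the screw
- collar_medium_screw (a point): on the set screw's axis where it leaves the collar's outer face: 20 mm from the bore's axis along collar x, 9 mm above the underside; same axes as the collar
- collar_small: like it, but outside diameter 30 mm, bore 14 mm; origin centre of the underside
- collar_large: like it, but outside diameter 52 mm, bore 28 mm; origin centre of the underside
- sanding_cone: brown sanding cone standing on its wide end, 66 mm across, 112 mm high; origin centre of the underside
- hex_key: T-handled hex key lying on the bench, 155 mm long, red handle 70 mm; origin under the shank, 58 mm from the handle
- screwdriver: blue-handled screwdriver lying on the bench along its x; origin at its middle, on the bench
- tape_roll: roll of teal tape lying flat, 90 mm across, 24 mm high; origin centre of the underside
- socket: black laminated prosthetic socket standing on its narrow end, 126 mm across, 185 mm high; origin centre of the underside
- pylon: short aluminium prosthetic tube with a steel clamp, standing upright, 44 mm across, 142 mm high; origin centre of the underside
Mind the look-alikes: they are no part of the job. What is shaped like the collar_medium but black or turquoise is not meant.

How it is judged:
On the way:
1. the fingers press on the spindle's flat while that flat faces the machine's front within 0.2 rad (contact force between the fingers and flat_face above 1 N and angle between the x axis of spindle and the x axis of machine, either way round below 0.2 rad and x of flat in the frame of machine above 0 m), for 0.2 s.
At the end, for the whole second after the job is handed in: 20 mm bore collar round the spindle (axes within 4 mm), gripped over 3 N, still, level within 0.12 rad, screw within 12 mm of mid-flat and 0.22 rad of straight over the flat, pressing the machine under 12 N; flat faces the front within 0.2 rad (contact force between the fingers and collar_medium above 3 N and horizontal distance between collar_medium and spindle below 0.004 m and z of collar_medium_screw in the frame of flat between -0.012 and 0.012 m and angle between the x axis of collar_medium and the x axis of spindle, either way round below 0.22 rad and x of collar_medium_screw in the frame of spindle above 0 m and angle between the x axis of spindle and the x axis of machine, either way round below 0.2 rad and x of flat in the frame of machine above 0 m and angle between collar_medium's own z axis and vertical below 0.12 rad and linear speed of collar_medium below 0.03 m/s and contact force between collar_medium and machine below 12 N); the arm keeps its last pose, push and grip.
It fails at once if another collar or any other loose thing on the bench is moved by more than 20 mm (distance of any of collar_small, collar_large, sanding_cone, hex_key, screwdriver, tape_roll, socket, pylon from where it was at the start of the episode above 0.02 m).
It also fails if it takes over 72 s, if anything falls off the work surface, if the arm or the gripper's body presses on something with over 40 N, if the wrist force passes 120 N, or if a joint passes its speed limit or range.

## Working session

There is one attempt and no reset: what is moved stays moved. The work goes in short steps, Python scripts to look and compute and a tool call to move; the robot and the scene stay as the last step left them, time stands still between calls to the robot, and variables do not carry over. Pictures are saved under pics/ and viewed, at most 10 in all, crops included, and the job is handed in when it is done.

Besides the shell and the picture viewer there is one more tool, called after "Emit:" as name(argument=value, ...), one argument or row to a line, values as JSON. move_arm: Moves the arm, as the interface text tells. Scaled input: -1 to 1 covers 10 cm each way for a shift and 90 degrees each way for a turn. Its arguments: {"type":"object","properties":{"motion":{"type":"array"},"claw":{"type":"number"},"newtons":{"type":"number"}},"required":["motion"]}

```bash
mkdir -p pics
cat > h.py <<'E'
import numpy as np, cv2, pickle
from cell import manip
from scipy.spatial.transform import Rotation as R
def grab(name,tag):
    s=manip.read_state(); c=manip.read_camera(name)
    if 'mount' in c:
        T=np.eye(4);T[:3,:3]=R.from_quat(s['ee_rot']).as_matrix();T[:3,3]=s['eef_pos'];c['T']=T@np.array(c['mount'])
    else: c['T']=np.array(c['world_from_camera'])
    pickle.dump(c,open(f'{tag}.pkl','wb')); return c
def load(tag): return pickle.load(open(f'{tag}.pkl','rb'))
def K(c):
    f=c['img'].shape[0]/2/np.tan(np.radians(c['fovy'])/2)
    return np.array([[f,0,c['cx']],[0,f,c['cy']],[0,0,1.]]),np.array([c['k1'],0,0,0.])
def rays(c,uv):
    k,d=K(c); p=cv2.undistortPoints(np.array(uv,float).reshape(-1,1,2),k,d).reshape(-1,2)
    return np.c_[p,np.ones(len(p))]
def onplane(c,uv,z):
    r=rays(c,uv)@c['T'][:3,:3].T; o=c['T'][:3,3]
    return o+r*((z-o[2])/r[:,2])[:,None]
def pts(c):
    h,w=c['depth'].shape; v,u=np.mgrid[:h,:w]
    r=rays(c,np.c_[u.ravel(),v.ravel()])*c['depth'].reshape(-1,1)
    return (r@c['T'][:3,:3].T+c['T'][:3,3]).reshape(h,w,3)
def proj(c,P):
    T=np.linalg.inv(c['T']);k,d=K(c)
    return cv2.projectPoints(np.array(P,float).reshape(-1,3),cv2.Rodrigues(T[:3,:3])[0],T[:3,3],k,d)[0].reshape(-1,2)
def save(c,name,box=None,s=1):
    im=c['img'][:,:,::-1]
    if box: u0,v0,u1,v1=box; im=im[v0:v1,u0:u1]
    cv2.imwrite(f'pics/{name}.png',cv2.resize(im,None,fx=s,fy=s,interpolation=cv2.INTER_CUBIC))
E
python3 - <<'E'
from h import *
print(manip.read_state())
for n in('top','side'):
    c=grab(n,n+'0'); save(c,n+'0',None,1.5); print(n,c['T'].round(3).tolist(),c['fovy'],c['k1'])
c=grab('wrist','w0');print(np.array(c['mount']).round(3).tolist(),c['fovy'])
E
```

```text
{'t': 0.0, 'qpos': array([ 1.14494612e+00,  2.60696996e-01, -1.39386428e-01,  1.17270565e+00,
        4.15210542e-06,  1.57080481e+00]), 'qd': array([-8.75256738e-05,  2.48304197e-04,  4.38381345e-04, -7.33293474e-04,
       -9.64903175e-04,  1.28709576e-03]), 'effort': array([ 8.85198333e-04, -4.05678606e+01,  2.53922063e+01,  1.87885738e-02,
        1.97885547e-04,  2.64164946e-06]), 'eef_pos': array([0.21660365, 0.47751598, 0.2494515 ]), 'ee_rot': array([ 2.11323889e-01,  9.77415583e-01, -9.73435270e-04, -2.12578688e-04]), 'contact_force': array([ 0.09401462,  0.18213025, -0.03255541]), 'wrist_torque': array([0.00303762, 0.00439998, 0.00831817]), 'grasp_force': 0.0, 'finger_gap': 0.08518016952580587}
top [[0.022, -0.988, 0.152, 0.397], [-1.0, -0.025, -0.019, 0.072], [0.022, -0.151, -0.988, 1.227], [0.0, 0.0, 0.0, 1.0]] 55.52338787582801 -0.11340740467863812
side [[-0.97, -0.142, 0.196, 0.323], [-0.242, 0.556, -0.795, 1.147], [0.003, -0.819, -0.574, 0.913], [0.0, 0.0, 0.0, 1.0]] 51.82137833849222 0.025115469168011953
[[0.0, -0.947, -0.321, 0.081], [1.0, 0.0, -0.0, -0.0], [0.0, -0.321, 0.947, -0.123], [0.0, 0.0, 0.0, 1.0]] 60.1985835711389
```

View pics/top0.png

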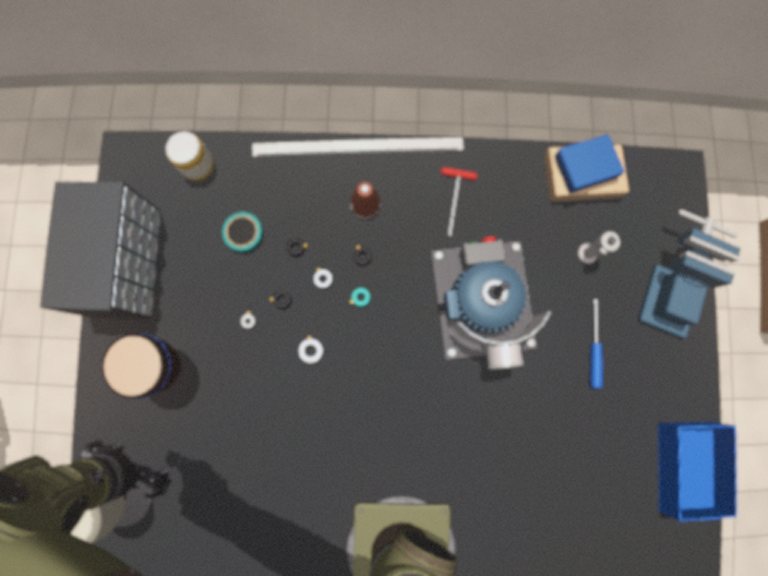

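View pics/side0.png

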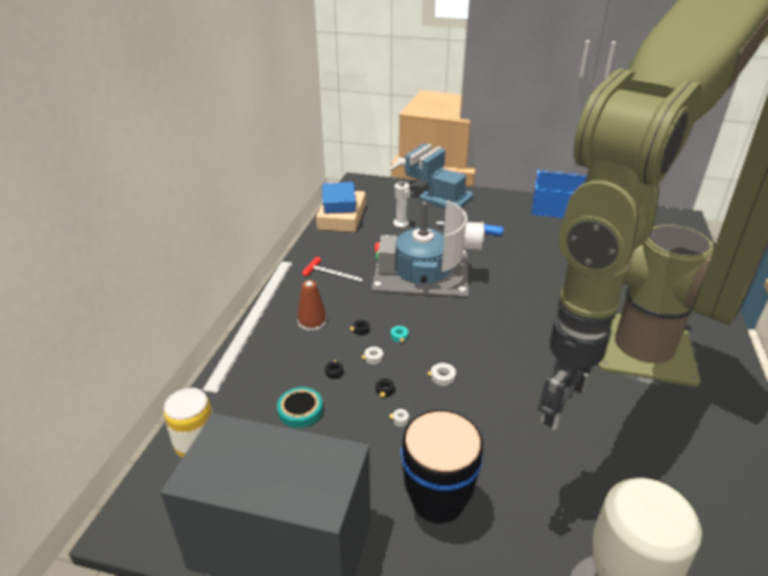

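The top view shows three steel collars, at display pixels (247,320), (322,278) and (311,350). The black ones are at (297,247), (362,256) and (282,300), and there is a turquoise one at (361,297). The steel collar of middle size, (322,278), fits the description. The machine is at (490,290) with its switch box facing image-up (about +x). I'll measure these and confirm in one crop.

Run:
```python
from h import *
c=load('top0'); P=pts(c); im=c['img'].astype(int)
hsv=cv2.cvtColor(c['img'],cv2.COLOR_RGB2HSV)
for nm,(u,v) in dict(small=(247,320),med=(322,278),large=(311,350)).items():
    u,v=int(u/1.5),int(v/1.5); m=np.zeros(im.shape[:2],np.uint8)
    w=(hsv[...,2]>130)&(hsv[...,1]<60); m[v-14:v+15,u-14:u+15]=w[v-14:v+15,u-14:u+15]
    cs,_=cv2.findContours(m,cv2.RETR_EXTERNAL,cv2.CHAIN_APPROX_NONE); k=max(cs,key=cv2.contourArea)
    q=onplane(c,k.reshape(-1,2),.018); (e,r)=cv2.minEnclosingCircle(q[:,:2].astype(np.float32))
    b=np.zeros_like(m); y=(hsv[...,0]>8)&(hsv[...,0]<35)&(hsv[...,1]>90)&(hsv[...,2]>90); b[v-20:v+21,u-20:u+21]=y[v-20:v+21,u-20:u+21]
    s=np.argwhere(b)[:,::-1].mean(0); sp=onplane(c,[s],.009)[0]; d=sp[:2]-e
    print(nm,np.round(e,4),'D',round(2*r,4),'screw px',s,'dir',np.degrees(np.arctan2(d[1],d[0])).round(1),np.hypot(*d).round(4),b.sum())
# machine: points by height
x=P.reshape(-1,3); ok=c['depth'].ravel()>0
near=ok&(np.hypot(x[:,0]-.40,x[:,1]+.1)<.2)
tip=x[near&(x[:,2]>.20)]; print('tip',len(tip),tip.mean(0).round(4))
pl=near&(x[:,2]>.002)&(x[:,2]<.03); 
g=im.reshape(-1,3)
pl&=(g.min(1)>60)&(g.max(1)-g.min(1)<25)
r=cv2.minAreaRect(x[pl][:,:2].astype(np.float32)); print('plate',r, x[pl][:,2].mean())
# bolts etc
save(c,'crop1',(150,140,380,260),3.4)
s=load('side0'); 
np.set_printoptions(suppress=True)
```

```text
small [0.4945 0.3493] D 0.0342 screw px [179.5 199.9] dir -43.6 0.0664 10
med [0.5946 0.1856] D 0.0442 screw px [218.6 185. ] dir -79.8 0.0122 5
large [0.4336 0.2068] D 0.0567 screw px [205. 224.] dir 13.8 0.0313 1
tip 33 [ 0.557  -0.1756  0.213 ]
plate ((0.3922044038772583, -0.09351855516433716), (0.3931922912597656, 0.37277930974960327), 61.26036834716797) 0.00668892658135996
```

View pics/crop1.png

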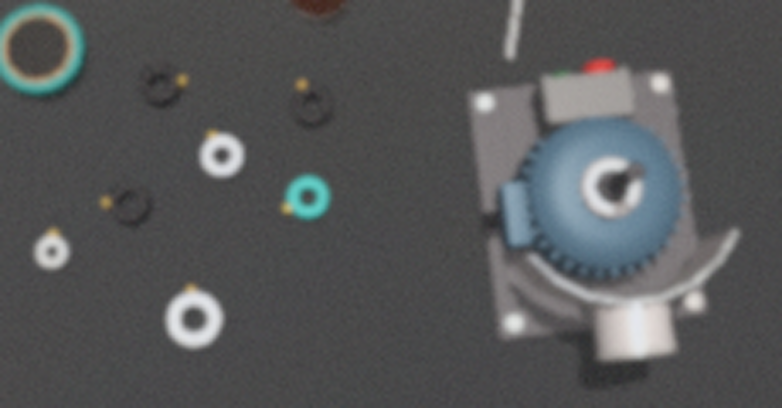

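The crop confirms the medium steel collar at crop (222,155), with its screw toward (212,135). The switch box is at (588,95), so the front points image-up with a slight tilt left. The spindle tip is at (636,168).

```bash
cat >> h.py <<'E'
def rel(pos,yaw=None,rough=1):
    """rows numbers to reach TCP pos, tool-y azimuth yaw(deg, mod 180) from present pose"""
    s=manip.read_state(); M=R.from_quat(s['ee_rot']).as_matrix()
    d=M.T@(np.array(pos)-s['eef_pos'])/.1
    ya=np.degrees(np.arctan2(M[1,1],M[0,1])); t=0
    if yaw is not None: t=-((yaw-ya+90)%180-90)/90   # tool z down
    print('t',round(s['t'],2),'pos',s['eef_pos'].round(4),'yaw',ya.round(1),'q6',s['qpos'][5].round(2),'->',d.round(3),'turn',round(t,3),'alt',round(t-np.sign(t)*2,3))
E
python3 - <<'E'
from h import *
np.set_printoptions(suppress=True)
c=load('top0');f=lambda u,v:(150+u/3.4,140+v/3.4)
b=onplane(c,[f(485,102),f(660,82),f(514,322),f(694,301)],.015); print(b.round(4))
for i,j in((2,0),(3,1),(1,0),(3,2)):
    d=b[i]*-1+b[j]; print(np.degrees(np.arctan2(d[1],d[0])).round(1),np.hypot(d[0],d[1]).round(4))
print('tip',onplane(c,[f(636,168)],.215), 'centre of bolts',b.mean(0))
e=onplane(c,[f(222,155)],.018)[0];q=onplane(c,[f(212,135)],.009)[0];d=q-e;print('med',e,np.degrees(np.arctan2(d[1],d[0])))
rel([.555,-.172,.30])
E
```

```text
[[ 0.6539 -0.0763  0.015 ]
 [ 0.6797 -0.2545  0.015 ]
 [ 0.4356 -0.1063  0.015 ]
 [ 0.4593 -0.2857  0.015 ]]
7.8 0.2204
8.0 0.2226
98.2 0.1801
97.5 0.1809
tip [[ 0.55899111 -0.17888554  0.215     ]] centre of bolts [ 0.5571328  -0.18069824  0.015     ]
med [0.59297519 0.18395109 0.018     ] 28.444000036383752
t 0.15 pos [0.2166 0.4777 0.2496] yaw 65.6 q6 1.57 -> [-5.765 -4.52  -0.497] turn 0 alt 0
```

Emit:
move_arm(
  motion=[
    [[-0.5, -0.37, -0.25, 0], [-0.96, -0.75, -0.5, 0], [-0.96, -0.75, -0.5, 0], [-0.96, -0.75, -0.5, 0]],
  ],
  claw=1,
)

```text
t: 0.48
eef_pos: [0.275, 0.3665, 0.3026]
ee_rot: [0.213, 0.977, 0.0, 0.001]
contact_force: [-0.4, 0.4, -0.3]
finger_gap: 0.0856
grasp_force: 0.0
```

Emit:
move_arm(
  motion=[
    [[-0.33, -0.25, 0, 0], [-0.65, -0.5, 0, 0], [-0.96, -0.75, 0, 0], [-0.96, -0.75, 0, 0]],
  ],
)

```text
t: 0.82
eef_pos: [0.3315, 0.2571, 0.3001]
ee_rot: [0.215, 0.977, -0.002, 0.001]
contact_force: [-0.6, -0.3, 0.1]
finger_gap: 0.0854
grasp_force: 0.0
```

Emit:
move_arm(
  motion=[
    [[-0.33, -0.25, 0, 0], [-0.65, -0.5, 0, 0], [-0.96, -0.75, 0, 0], [-0.96, -0.75, 0, 0]],
  ],
)

```text
t: 1.15
eef_pos: [0.3885, 0.1496, 0.3]
ee_rot: [0.215, 0.977, -0.001, 0.001]
contact_force: [0.1, 0.3, 0.3]
finger_gap: 0.0854
grasp_force: 0.0
```

Emit:
move_arm(
  motion=[
    [[-0.33, -0.25, 0, 0], [-0.65, -0.5, 0, 0], [-0.96, -0.75, 0, 0], [-0.96, -0.75, 0, 0]],
  ],
)

```text
t: 1.48
eef_pos: [0.4455, 0.0421, 0.2998]
ee_rot: [0.215, 0.977, -0.001, 0.001]
contact_force: [0.1, 0.3, -0.5]
finger_gap: 0.0853
grasp_force: 0.0
```

Emit:
move_arm(
  motion=[
    [[-0.33, -0.25, 0, 0], [-0.65, -0.5, 0, 0], [-0.96, -0.75, 0, 0], [-0.96, -0.75, 0, 0]],
  ],
)

```text
t: 1.82
eef_pos: [0.5024, -0.0656, 0.2994]
ee_rot: [0.214, 0.977, -0.001, 0.001]
contact_force: [1.5, 0.7, 0.2]
finger_gap: 0.0855
grasp_force: 0.0
```

Emit:
move_arm(
  motion=[
    [[-0.33, -0.25, 0, 0], [-0.65, -0.5, 0, 0], [-0.96, -0.75, 0, 0], [-0.96, -0.75, 0, 0], [-0.96, -0.75, 0, 0], [-0.96, -0.75, 0, 0]],
  ],
)

```text
t: 2.32
eef_pos: [0.5553, -0.1682, 0.2996]
ee_rot: [0.211, 0.977, 0.001, -0.001]
contact_force: [0.8, -0.1, 0.2]
finger_gap: 0.0854
grasp_force: 0.0
```

Run:
```python
from h import *
np.set_printoptions(suppress=True)
rel([.557,-.179,.30])
c=grab('wrist','w1'); save(c,'w1',None,1.5)
P=pts(c).reshape(-1,3); ok=(c['depth'].ravel()>0)&(np.hypot(P[:,0]-.557,P[:,1]+.179)<.03)&(P[:,2]>.19)&(P[:,2]<.235)
q=P[ok];print(ok.sum(), q.mean(0),q.min(0),q.max(0)); print(proj(c,[[.557,-.179,.215]]))
```

```text
t 2.32 pos [ 0.5553 -0.1682  0.2996] yaw 65.6 q6 0.13 -> [-0.06  -0.092 -0.004] turn 0 alt 0
686 [ 0.5542865  -0.17542112  0.20949125] [ 0.54759807 -0.18602128  0.19007691] [ 0.5646343  -0.16778582  0.21663195]
[[238.82430782 218.13217353]]
```

View pics/w1.png

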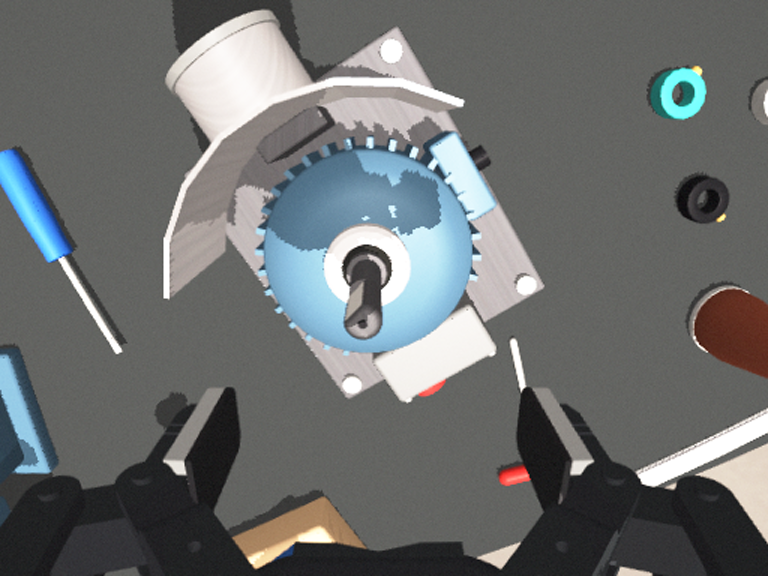

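The wrist view shows the spindle tip at display (363,322). The bright flat is on its left side at about (352,295), facing image left and up. I'll fit the axis and the flat normal from depth.

Run:
```python
from h import *
from scipy.optimize import least_squares
np.set_printoptions(suppress=True)
c=load('w1');P=pts(c).reshape(-1,3);ok=c['depth'].ravel()>0
g=c['img'].reshape(-1,3).mean(1)
near=ok&(np.hypot(P[:,0]-.556,P[:,1]+.178)<.016)
a=P[near&(P[:,2]>.140)&(P[:,2]<.172)]
r=least_squares(lambda p:np.hypot(a[:,0]-p[0],a[:,1]-p[1])-.009,[.556,-.178],loss='soft_l1',f_scale=.0007)
print(len(a),'axis',r.x,np.std(r.fun)); A=r.x
t=P[near&(P[:,2]>.2135)]; print('top',len(t),t.mean(0))
d=P-np.r_[A,0]; 
m=near&(P[:,2]>.178)&(P[:,2]<.209)
az=np.degrees(np.arctan2(d[:,1],d[:,0]));rr=np.hypot(d[:,0],d[:,1])
for lo in range(-180,180,15):
    k=m&(az>=lo)&(az<lo+15)
    if k.sum()>3: print(lo,k.sum(),np.median(rr[k]).round(4),g[k].mean().round())
b=P[m]
def D(p):
    n=np.array([np.cos(p[0]),np.sin(p[0])]);q=b[:,:2]-A-p[1:]
    return np.maximum(np.hypot(*q.T)-.009,q@n-.0061)
for s in np.radians(range(-180,180,30)):
    r=least_squares(D,[s,0,0],loss='soft_l1',f_scale=.0007); print(np.degrees(s).round(),np.degrees(r.x[0]).round(1),r.x[1:].round(4),r.cost*1e6)
```

```text
208 axis [ 0.55611622 -0.17698751] 0.0001528674405731919
top 1510 [ 0.54587943 -0.17327337  0.32961806]
-180 20 0.0063 169.0
-165 16 0.0061 169.0
-150 22 0.0064 168.0
-135 25 0.0072 161.0
-120 19 0.0084 160.0
60 4 0.009 155.0
75 13 0.0091 77.0
90 19 0.0091 60.0
105 37 0.009 59.0
120 36 0.0092 60.0
135 43 0.009 60.0
150 37 0.0086 112.0
165 23 0.0071 170.0
-180.0 -158.1 [-0.      0.0001] 3.882946624485323
-150.0 -158.1 [-0.      0.0001] 3.8829466244854856
-120.0 -158.1 [-0.      0.0001] 3.882946624485318
-90.0 -64.6 [0.0015 0.0011] 64.92737897786047
-60.0 -60.0 [0.0015 0.0011] 64.92737895907955
-30.0 -30.0 [0.0015 0.0011] 64.92737894537866
0.0 0.0 [0.0015 0.0011] 64.92737894535938
30.0 76.3 [0.0016 0.0018] 53.37886687967902
60.0 76.3 [0.0016 0.0018] 53.37886687967919
90.0 89.4 [0.0015 0.0022] 53.052269489098755
120.0 76.3 [0.0016 0.0018] 53.378866879679705
150.0 201.9 [-0.      0.0001] 3.8829466244853212
```

Emit:
move_arm(
  motion=[
    [[-0.044, -0.077, 0, 0.486], [-0.044, -0.077, 0, 0.486], [-0.044, -0.077, 0, 0.486], [-0.044, -0.077, 0, 0.486], [-0.044, -0.077, 0, 0.486], [-0.044, -0.077, 0, 0.486], [-0.044, -0.077, 0, 0.486], [-0.044, -0.077, 0, 0.486], [-0.044, -0.077, 0, 0.486], [-0.044, -0.077, 0, 0.486]],
  ],
)

```text
t: 3.2
eef_pos: [0.5562, -0.1778, 0.3005]
ee_rot: [0.559, 0.829, 0.0, 0.0]
contact_force: [-0.8, -0.6, 0.2]
finger_gap: 0.0856
grasp_force: 0.0
```

Run:
```python
from h import *
rel([.5561,-.1770,.197],21.9)
```

```text
t 3.2 pos [ 0.5562 -0.1778  0.3005] yaw 22.0 q6 0.88 -> [0.008 0.002 1.035] turn 0.001 alt -1.999
```

Emit:
move_arm(
  motion=[
    [[0.008, 0.002, 0.25, 0], [0.008, 0.002, 0.5, 0], [0.008, 0.002, 0.75, 0], [0.008, 0.002, 1.0, 0], [0.008, 0.002, 1.0, 0], [0.008, 0.002, 1.0, 0]],
  ],
)

```text
t: 3.7
eef_pos: [0.5551, -0.1772, 0.1993]
ee_rot: [0.56, 0.829, -0.0, -0.002]
contact_force: [0.5, -0.0, -0.0]
finger_gap: 0.0855
grasp_force: 0.0
```

Emit:
move_arm(
  motion=[
    [[0, 0, 0.04, 0], [0, 0, 0.04, 0], [0, 0, 0.04, 0], [0, 0, 0.04, 0], [0, 0, 0.04, 0], [0, 0, 0.04, 0], [0, 0, 0.04, 0], [0, 0, 0.04, 0], [0, 0, 0.04, 0], [0, 0, 0.04, 0], [0, 0, 0.04, 0], [0, 0, 0.04, 0]],
  ],
  claw=-1,
  newtons=30,
)

```text
t: 4.7
eef_pos: [0.5572, -0.1776, 0.1971]
ee_rot: [0.56, 0.828, 0.001, 0.001]
contact_force: [2.5, 2.4, 6.0]
finger_gap: 0.0144
grasp_force: 32.8
```

Emit:
move_arm(
  motion=[
    [[0, 0, 0, -0.06], [0, 0, 0, -0.12], [0, 0, 0, -0.18], [0, 0, 0, -0.24], [0, 0, 0, -0.3], [0, 0, 0, -0.36], [0, 0, 0, -0.42], [0, 0, 0, -0.48], [0, 0, 0, -0.54], [0, 0, 0, -0.6], [0, 0, 0, -0.6], [0, 0, 0, -0.6]],
  ],
)

```text
t: 5.7
eef_pos: [0.5577, -0.1752, 0.1971]
ee_rot: [0.122, 0.993, 0.003, 0.001]
contact_force: [4.3, 7.9, 5.5]
finger_gap: 0.0147
grasp_force: 32.2
```

Run:
```python
from h import *
rel([.5561,-.1770,.197],7.9)
```

```text
t 5.7 pos [ 0.5577 -0.1752  0.1971] yaw 76.0 q6 -0.06 -> [ 0.011 -0.022  0.001] turn 0.757 alt -1.243
```

Emit:
move_arm(
  motion=[
    [[0, 0, 0, -0.06], [0, 0, 0, -0.12], [0.01, 0, 0, -0.18], [0.01, 0, 0, -0.24], [0.01, 0, 0, -0.3], [0.01, 0, 0, -0.36], [0.02, 0, 0, -0.42], [0.02, 0, 0, -0.48], [0.02, 0, 0, -0.54], [0.02, 0, 0, -0.6], [0.02, 0, 0, -0.62], [0.02, 0, 0, -0.62]],
  ],
)

```text
t: 6.7
eef_pos: [0.556, -0.1733, 0.1971]
ee_rot: [-0.357, 0.934, 0.003, 0.003]
contact_force: [4.3, 12.0, 6.9]
finger_gap: 0.0144
grasp_force: 32.6
```

Run:
```python
from h import *
rel([.5547,-.1772,.197],7.9)
```

```text
t 6.7 pos [ 0.556  -0.1733  0.1971] yaw 131.9 q6 -1.04 -> [ 0.035 -0.021  0.001] turn -0.622 alt 1.378
```

Emit:
move_arm(
  motion=[
    [[0, 0, 0, -0.06], [0, 0.01, 0, -0.12], [0, 0.01, 0, -0.18], [0, 0.01, 0, -0.24], [0, 0.02, 0, -0.3], [0, 0.02, 0, -0.36], [0, 0.02, 0, -0.42], [0, 0.02, 0, -0.48], [0, 0.02, 0, -0.54], [0, 0.02, 0, -0.6], [0, 0.02, 0, -0.622], [0, 0.02, 0, -0.622]],
  ],
)

```text
t: 7.7
eef_pos: [0.5534, -0.1736, 0.1971]
ee_rot: [0.754, -0.657, -0.001, -0.002]
contact_force: [3.2, 6.5, 6.9]
finger_gap: 0.0147
grasp_force: 35.1
```

Emit:
move_arm(
  motion=[
    [[0, 0, 0, 0], [0, 0, 0, 0], [0, 0, 0, 0], [0, 0, 0, 0]],
  ],
)

```text
t: 8.03
eef_pos: [0.5534, -0.1737, 0.1971]
ee_rot: [0.753, -0.658, -0.001, -0.002]
contact_force: [2.4, 7.6, 6.1]
finger_gap: 0.0143
grasp_force: 35.1
```

Run:
```python
from h import *
rel([.5547,-.1772,.197],7.9)
```

```text
t 8.03 pos [ 0.5534 -0.1737  0.1971] yaw -172.3 q6 -2.01 -> [ 0.037 -0.008  0.001] turn -0.002 alt 1.998
```

Emit:
move_arm(
  motion=[
    [[0, 0, 0, 0], [0, 0, 0, 0], [0, 0, 0, 0], [0, 0, 0, 0], [0, 0, 0, 0], [0, 0, -0.2, 0], [0, 0, -0.4, 0], [0, 0, -0.7, 0], [0, 0, -1.0, 0], [0, 0, -1.0, 0]],
  ],
  claw=1,
)

```text
t: 8.87
eef_pos: [0.5554, -0.1767, 0.3024]
ee_rot: [0.753, -0.659, 0.005, -0.002]
contact_force: [1.2, -0.9, -0.1]
finger_gap: 0.0855
grasp_force: 0.0
```

Emit:
move_arm(
  motion=[
    [[0, 0, 0, 0.77], [0, 0, 0, 0.77], [0, 0, 0, 0.77], [0, 0, 0, 0.77], [0, 0, 0, 0.77], [0, 0, 0, 0.77], [0, 0, 0, 0.77], [0, 0, 0, 0.77], [0, 0, 0, 0.77], [0, 0, 0, 0.77], [0, 0, 0, 0.77], [0, 0, 0, 0.77]],
  ],
)

```text
t: 9.87
eef_pos: [0.5528, -0.1758, 0.2959]
ee_rot: [-0.246, 0.969, 0.0, -0.0]
contact_force: [0.3, 0.4, -0.4]
finger_gap: 0.0855
grasp_force: 0.0
```

```bash
cat >> h.py <<'E'
def spindle(c,guess=(.556,-.177)):
    from scipy.optimize import least_squares
    P=pts(c).reshape(-1,3);ok=c['depth'].ravel()>0
    near=ok&(np.hypot(P[:,0]-guess[0],P[:,1]-guess[1])<.017)
    a=P[near&(P[:,2]>.140)&(P[:,2]<.172)];b=P[near&(P[:,2]>.178)&(P[:,2]<.209)]
    r=least_squares(lambda p:np.hypot(a[:,0]-p[0],a[:,1]-p[1])-.009,guess,loss='soft_l1',f_scale=.0007);A=r.x
    print('axis',A.round(4),len(a),len(b))
    def D(p):
        n=np.array([np.cos(p[0]),np.sin(p[0])]);q=b[:,:2]-A-p[1:]
        return np.maximum(np.hypot(*q.T)-.009,q@n-.0061)
    for s in np.radians(range(-180,180,40)):
        r=least_squares(D,[s,0,0],loss='soft_l1',f_scale=.0007); print(np.degrees(r.x[0]).round(1),(A+r.x[1:]).round(4),(r.cost*1e6).round(1))
E
python3 - <<'E'
from h import *
c=grab('wrist','w2'); save(c,'w2',None,1.5); spindle(c)
print(manip.read_state()['contact_force'])
rel([.593,.184,.30],118.4)
E
```

```text
axis [ 0.5563 -0.1769] 219 319
-178.8 [ 0.5541 -0.1762] 55.6
-125.7 [ 0.5556 -0.179 ] 55.5
-117.8 [ 0.5559 -0.1791] 56.0
-26.8 [ 0.5563 -0.1769] 4.0
-20.0 [ 0.5563 -0.1769] 4.0
20.0 [ 0.5563 -0.1769] 4.0
60.0 [ 0.5563 -0.1769] 4.0
83.0 [ 0.5563 -0.1769] 4.0
83.0 [ 0.5563 -0.1769] 4.0
[0.16452986 0.23210864 0.14009103]
t 9.92 pos [ 0.5528 -0.1757  0.2959] yaw 118.5 q6 -0.8 -> [-2.068  2.971 -0.041] turn 0.001 alt -1.999
```

Emit:
move_arm(
  motion=[
    [[-0.23, 0.33, 0, 0], [-0.46, 0.66, 0, 0], [-0.69, 0.99, 0, 0], [-0.69, 0.99, 0, 0]],
  ],
)

```text
t: 10.25
eef_pos: [0.5671, -0.0498, 0.2962]
ee_rot: [-0.249, 0.969, 0.002, 0.001]
contact_force: [0.2, -1.0, -0.4]
finger_gap: 0.0854
grasp_force: 0.0
```

Emit:
move_arm(
  motion=[
    [[-0.23, 0.33, 0, 0], [-0.46, 0.66, 0, 0], [-0.69, 0.99, 0, 0], [-0.69, 0.99, 0, 0]],
  ],
)

```text
t: 10.58
eef_pos: [0.581, 0.0704, 0.2959]
ee_rot: [-0.249, 0.968, 0.002, 0.001]
contact_force: [0.5, -1.3, 0.4]
finger_gap: 0.0855
grasp_force: 0.0
```

Emit:
move_arm(
  motion=[
    [[-0.23, 0.33, 0.3, 0], [-0.46, 0.66, 0.6, 0], [-0.69, 0.99, 0.9, 0], [-0.69, 0.99, 0.9, 0], [-0.69, 0.99, 0.9, 0], [-0.69, 0.99, 0.9, 0], [-0.69, 0.99, 0.9, 0]],
  ],
)

```text
t: 11.17
eef_pos: [0.5944, 0.1833, 0.2068]
ee_rot: [-0.245, 0.97, -0.0, 0.0]
contact_force: [0.5, 0.7, -0.1]
finger_gap: 0.0855
grasp_force: 0.0
```

Run:
```python
from h import *
rel([.593,.184,.21],118.4)
c=grab('wrist','w3'); save(c,'w3',None,1.5); print(proj(c,[[.593,.184,.018]])*1.5)
```

```text
t 11.17 pos [0.5944 0.1833 0.2068] yaw 118.4 q6 -0.2 -> [ 0.009  0.013 -0.032] turn -0.0 alt 2.0
[[381.94695966 255.86428428]]
```

View pics/w3.png

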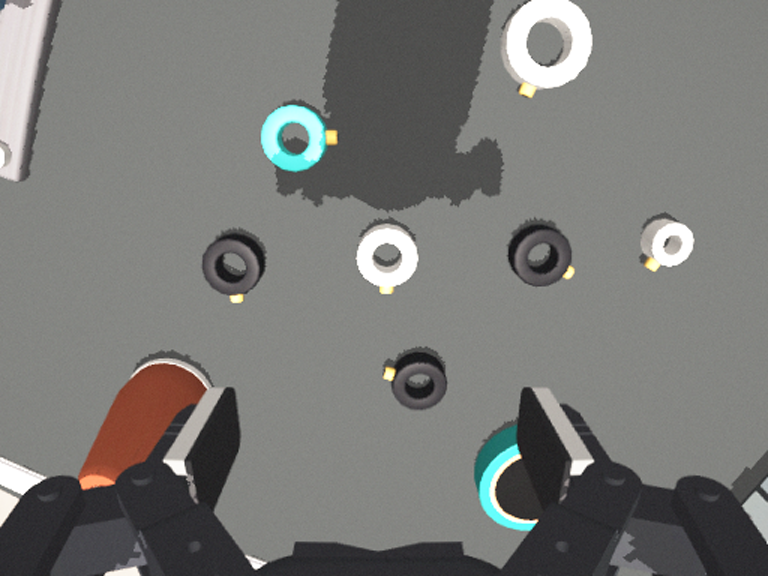

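The wrist view shows the medium steel collar at (387,255) with its brass screw at (386,289), centred between the jaws. Its neighbours at (233,265), (540,255) and (418,380) are clear of the fingers. I'll refine the collar's position.

```bash
cat >> h.py <<'E'
def collar(c,guess,z,rad=.045):
    """top-face circle and screw azimuth of light collar whose underside is at z"""
    hsv=cv2.cvtColor(c['img'],cv2.COLOR_RGB2HSV); P=pts(c); g=np.array(guess)
    nr=(np.hypot(P[...,0]-g[0],P[...,1]-g[1])<rad)&(c['depth']>0)
    top=P[nr&(np.abs(P[...,2]-z-.018)<.003)&(hsv[...,1]<60)&(hsv[...,2]>120)]
    (e,r)=cv2.minEnclosingCircle(top[:,:2].astype(np.float32)); 
    sc=P[nr&(hsv[...,0]>8)&(hsv[...,0]<35)&(hsv[...,1]>80)&(hsv[...,2]>90)]
    d=np.median(sc[:,:2],0)-e; print('collar',np.round(e,4),'r',round(r,4),'top z',np.median(top[:,2]).round(4),len(top),'screw az',np.degrees(np.arctan2(d[1],d[0])).round(1),np.hypot(*d).round(4),len(sc))
    return np.array(e)
E
python3 - <<'E'
from h import *
c=load('w3'); e=collar(c,[.593,.184],0); e=collar(c,e,0,.032); rel([*e,.009])
E
```

```text
collar [0.593  0.1868] r 0.0198 top z 0.0175 936 screw az 35.7 0.0249 18
collar [0.593  0.1868] r 0.0198 top z 0.0175 936 screw az 28.6 0.0238 14
t 11.22 pos [0.5948 0.183  0.2074] yaw 118.3 q6 -0.2 -> [0.    0.044 1.984] turn 0 alt 0
```

Emit:
move_arm(
  motion=[
    [[0, 0.044, 0.3, 0], [0, 0.044, 0.6, 0], [0, 0.044, 0.95, 0], [0, 0.044, 0.95, 0]],
  ],
)

```text
t: 11.55
eef_pos: [0.5883, 0.1851, 0.1064]
ee_rot: [-0.244, 0.97, -0.0, -0.005]
contact_force: [-2.0, -0.3, -0.8]
finger_gap: 0.0855
grasp_force: 0.0
```

Emit:
move_arm(
  motion=[
    [[0, 0, 0.2, 0], [0, 0, 0.4, 0], [0, 0, 0.6, 0], [0, 0, 0.75, 0], [0, 0, 0.75, 0], [0, 0, 0.75, 0]],
  ],
)

```text
t: 12.05
eef_pos: [0.5929, 0.1872, 0.0378]
ee_rot: [-0.244, 0.97, -0.0, 0.0]
contact_force: [0.5, -0.2, -0.1]
finger_gap: 0.0852
grasp_force: 0.0
```

Run:
```python
from h import *
rel([.593,.1868,.018],118.5)
```

```text
t 12.05 pos [0.5929 0.1872 0.0378] yaw 118.3 q6 -0.19 -> [ 0.001 -0.004  0.198] turn -0.002 alt 1.998
```

Emit:
move_arm(
  motion=[
    [[0, 0, 0.1, 0], [0, 0, 0.2, 0], [0, 0, 0.2, 0], [0, 0, 0.2, 0]],
  ],
)

```text
t: 12.38
eef_pos: [0.5916, 0.1877, 0.016]
ee_rot: [-0.245, 0.97, -0.0, -0.001]
contact_force: [-0.2, -0.4, 0.3]
finger_gap: 0.0855
grasp_force: 0.0
```

Emit:
move_arm(
  motion=[
    [[0, 0, 0, 0], [0, 0, 0, 0], [0, 0, 0, 0], [0, 0, 0, 0], [0, 0, 0, 0], [0, 0, 0, 0], [0, 0, 0, 0], [0, 0, 0, 0], [0, 0, 0, 0], [0, 0, 0, 0]],
  ],
  claw=-1,
  newtons=40,
)

```text
t: 13.22
eef_pos: [0.5931, 0.1884, 0.0178]
ee_rot: [-0.245, 0.97, 0.0, 0.001]
contact_force: [-0.4, -0.0, 5.2]
finger_gap: 0.0387
grasp_force: 44.0
```

Emit:
move_arm(
  motion=[
    [[0, 0, -0.1, 0], [0, 0, -0.3, 0], [0, 0, -0.6, 0], [0, 0, -1.0, 0], [0, 0, -1.0, 0], [0, 0, -1.0, 0]],
  ],
)

```text
t: 13.72
eef_pos: [0.5944, 0.1886, 0.1198]
ee_rot: [-0.245, 0.97, 0.0, 0.003]
contact_force: [0.5, 0.7, -1.4]
finger_gap: 0.0386
grasp_force: 40.5
```

Run:
```python
from h import *
s=manip.read_state();p=s['eef_pos']
c=grab('wrist','w4'); save(c,'w4',None,1.5); 
e=collar(c,p[:2],p[2]-.0175,.032)
M=R.from_quat(s['ee_rot']).as_matrix();print('offset tool',(M.T@(np.r_[e,0]-np.r_[p[:2],0])).round(4))
rel([.5562,-.1769,.26],97.9)
```

```text
collar [0.5892 0.1844] r 0.0261 top z 0.1195 4304 screw az 30.5 0.0319 27
offset tool [ 0.0066 -0.0012 -0.    ]
t 13.77 pos [0.5927 0.1881 0.1176] yaw 118.3 q6 -0.19 -> [ 2.051 -3.04  -1.427] turn 0.227 alt -1.773
```

View pics/w4.png

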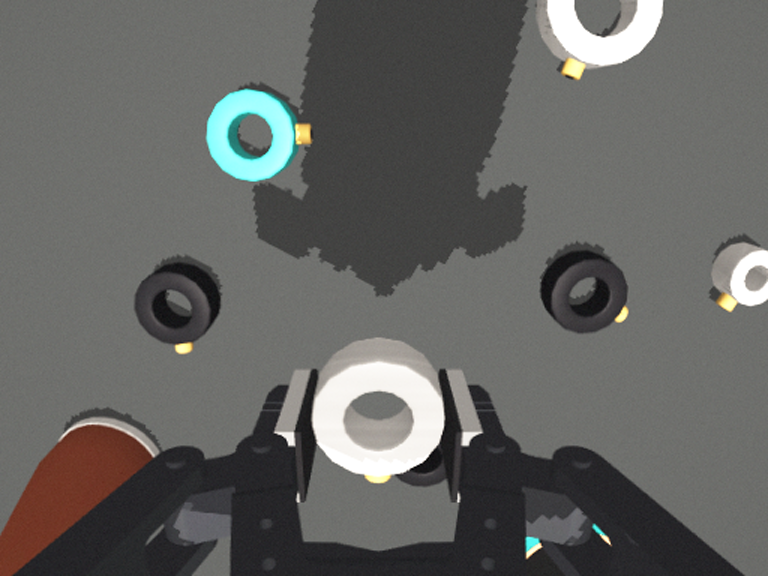

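The collar is held level with its top face at (378,415) and the screw at (378,477), on the tool's x line. Next I'll measure the bore centre in the tool frame.

```bash
cat >> h.py <<'E'
def held(c,p,ee,vmin=225):
    M=R.from_quat(ee).as_matrix(); hsv=cv2.cvtColor(c['img'],cv2.COLOR_RGB2HSV); P=(pts(c)-p)@M
    m=(np.hypot(P[...,0],P[...,1])<.035)&(np.abs(P[...,2])<.03)&(hsv[...,2]>vmin)&(hsv[...,1]<40)
    t=P[m]; A=np.c_[t[:,:2],np.ones(len(t))]
    for _ in range(3):
        k=np.linalg.lstsq(A,t[:,2],rcond=None)[0]; r=A@k-t[:,2]; g=np.abs(r)<.0015; t,A=t[g],A[g]
    cs,h=cv2.findContours(m.astype(np.uint8),cv2.RETR_CCOMP,cv2.CHAIN_APPROX_NONE)
    z=k[2]
    for q,hh in zip(cs,h[0]):
        if len(q)<60: continue
        w=(onplane(c,q.reshape(-1,2).astype(float),(p+M@[0,0,z])[2])-p)@M
        e,r=cv2.minEnclosingCircle(w[:,:2].astype(np.float32)); print('hole' if hh[3]>=0 else 'outer',len(q),np.round(e,4),'r',round(r,4),'mean',w[:,:2].mean(0).round(4))
    print('top plane tilt',k[:2].round(3),'z tool',z.round(4),len(t))
E
python3 - <<'E'
from h import *
s=manip.read_state(); c=load('w4')
held(c,np.array([.5935,.1884,.1187]),s['ee_rot'])
c=grab('wrist','w5'); held(c,s['eef_pos'],s['ee_rot'])
E
```

```text
outer 233 [-0.0003 -0.0014] r 0.0196 mean [ 0.0003 -0.0015]
hole 126 [-0.0002 -0.0016] r 0.011 mean [ 0.     -0.0016]
top plane tilt [-0.007  0.002] z tool -0.001 3359
outer 231 [ 0.0006 -0.0011] r 0.0195 mean [ 0.0012 -0.0012]
hole 126 [ 0.0006 -0.0015] r 0.0112 mean [ 0.0009 -0.0013]
top plane tilt [-0.012 -0.   ] z tool 0.0001 3344
```

Emit:
move_arm(
  motion=[
    [[0.12, -0.19, -0.2, 0], [0.25, -0.38, -0.4, 0], [0.38, -0.57, -0.6, 0], [0.51, -0.76, -0.6, 0]],
  ],
)

```text
t: 14.15
eef_pos: [0.5841, 0.0962, 0.1783]
ee_rot: [-0.245, 0.969, -0.0, 0.001]
contact_force: [0.4, -0.1, -0.8]
finger_gap: 0.0383
grasp_force: 40.8
```

Emit:
move_arm(
  motion=[
    [[0.17, -0.25, -0.2, 0], [0.34, -0.5, -0.4, 0], [0.51, -0.76, -0.5, 0], [0.51, -0.76, -0.5, 0]],
  ],
)

```text
t: 14.48
eef_pos: [0.5741, 0.0008, 0.2272]
ee_rot: [-0.242, 0.97, -0.002, -0.0]
contact_force: [0.5, 1.2, -1.4]
finger_gap: 0.0383
grasp_force: 40.8
```

Emit:
move_arm(
  motion=[
    [[0.17, -0.25, -0.2, 0], [0.34, -0.5, -0.33, 0], [0.51, -0.76, -0.33, 0], [0.51, -0.76, -0.33, 0]],
  ],
)

```text
t: 14.82
eef_pos: [0.5648, -0.0898, 0.2582]
ee_rot: [-0.242, 0.97, -0.001, -0.001]
contact_force: [1.2, 1.2, -1.4]
finger_gap: 0.0382
grasp_force: 41.0
```

Emit:
move_arm(
  motion=[
    [[0.17, -0.25, 0, 0.06], [0.34, -0.5, 0, 0.12], [0.45, -0.65, 0, 0.18], [0.51, -0.76, 0, 0.227], [0.51, -0.76, 0, 0.227], [0.51, -0.76, 0, 0.227], [0.51, -0.76, 0, 0.227], [0.51, -0.76, 0, 0.227]],
  ],
)

```text
t: 15.48
eef_pos: [0.5566, -0.1753, 0.2585]
ee_rot: [-0.07, 0.998, 0.0, -0.001]
contact_force: [0.2, 0.1, -1.2]
finger_gap: 0.0386
grasp_force: 41.0
```

Run:
```python
from h import *
s=manip.read_state();print(s['contact_force'],s['finger_gap'],s['grasp_force'])
rel([.5567,-.1755,.243],97.9)
c=grab('wrist','w6'); held(c,s['eef_pos'],s['ee_rot']); save(c,'w6',None,1.5)
```

```text
[ 0.17042963  0.07957818 -1.24726726] 0.03855965711005737 41.04924564482644
t 15.48 pos [ 0.5566 -0.1753  0.2585] yaw 98.0 q6 -0.45 -> [-0.001 -0.002  0.155] turn 0.002 alt -1.998
outer 231 [ 0.0002 -0.001 ] r 0.0195 mean [ 0.0007 -0.0009]
hole 130 [ 0.0003 -0.001 ] r 0.0111 mean [ 0.0004 -0.0011]
top plane tilt [-0.01   0.002] z tool 0.0001 3470
```

View pics/w6.png

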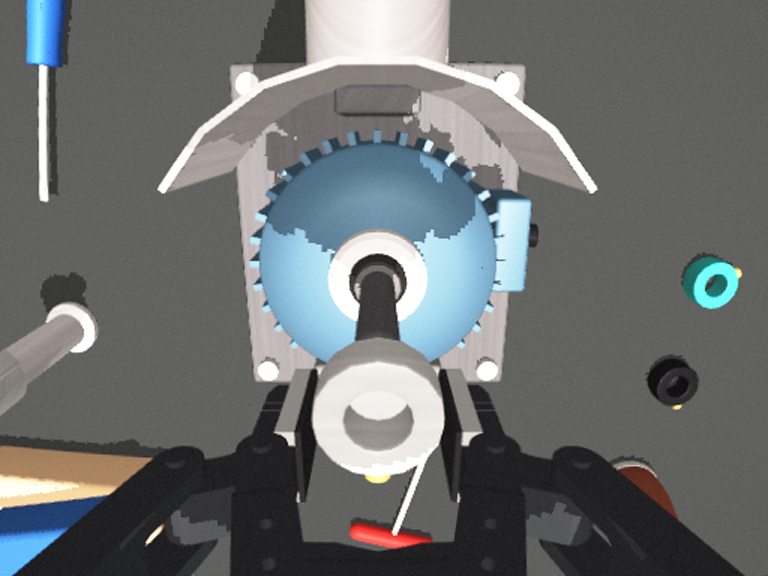

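The wrist view shows the collar at (378,408) above the spindle (shaft at (378,310)), with the screw at (378,477) pointing to the machine front. I'll re-measure the shaft in this same view so both share any camera bias.

Run:
```python
from h import *
c=load('w6'); spindle(c)
P=pts(c).reshape(-1,3); a=P[(c['depth'].ravel()>0)&(np.hypot(P[:,0]-.556,P[:,1]+.177)<.014)&(P[:,2]>.138)&(P[:,2]<.205)]
for lo in np.arange(.138,.2,.01):
    k=a[(a[:,2]>=lo)&(a[:,2]<lo+.01)]
    if len(k): print(lo.round(3),len(k),k[:,1].min().round(4),k[:,1].max().round(4))
```

```text
axis [ 0.5562 -0.1769] 318 500
-200.3 [ 0.5544 -0.1754] 88.0
-140.9 [ 0.555  -0.1788] 83.0
-46.7 [ 0.5562 -0.1769] 8.4
-46.6 [ 0.5562 -0.1769] 8.4
-20.0 [ 0.5562 -0.1769] 8.4
20.0 [ 0.5562 -0.1769] 8.4
56.1 [ 0.5562 -0.1769] 8.4
54.4 [ 0.5562 -0.1769] 8.4
153.5 [ 0.5546 -0.1753] 87.9
0.138 80 -0.1857 -0.169
0.148 99 -0.1858 -0.1685
0.158 104 -0.1857 -0.1688
0.168 125 -0.1858 -0.1685
0.178 135 -0.1857 -0.1688
0.188 159 -0.1859 -0.1685
0.198 128 -0.1858 -0.1681
```

Emit:
move_arm(
  motion=[
    [[0.003, -0.005, 0.1, 0], [0.003, -0.005, 0.2, 0], [0.003, -0.005, 0.22, 0], [0.003, -0.005, 0.22, 0], [0.003, -0.005, 0.22, 0], [0.003, -0.005, 0.22, 0]],
  ],
)

```text
t: 16.03
eef_pos: [0.5567, -0.1771, 0.2374]
ee_rot: [-0.069, 0.998, -0.0, 0.0]
contact_force: [0.9, -0.3, -1.2]
finger_gap: 0.0386
grasp_force: 41.0
```

Emit:
move_arm(
  motion=[
    [[0, 0, 0.02, 0], [0, 0, 0.03, 0], [0, 0, 0.04, 0], [0, 0, 0.05, 0], [0, 0, 0.06, 0], [0, 0, 0.07, 0], [0, 0, 0.07, 0]],
  ],
)

```text
t: 16.62
eef_pos: [0.5565, -0.177, 0.2301]
ee_rot: [-0.069, 0.998, 0.0, -0.0]
contact_force: [0.5, -0.3, -1.5]
finger_gap: 0.0385
grasp_force: 41.0
```

Run:
```python
from h import *
s=manip.read_state();print(s['contact_force'],s['wrist_torque'],s['finger_gap'],s['grasp_force'])
rel([.5564,-.1759,.203],97.9)
c=grab('wrist','w7'); held(c,s['eef_pos'],s['ee_rot']); save(c,'w7',(150,170,360,340),3.5)
```

```text
[ 0.53136751 -0.31091386 -1.54935881] [-0.04303193 -0.05837598  0.03562818] 0.038547289371132824 41.036320079583675
t 16.62 pos [ 0.5565 -0.177   0.2301] yaw 97.9 q6 -0.45 -> [-0.     0.011  0.271] turn 0.0 alt -2.0
outer 231 [ 0.0002 -0.001 ] r 0.0195 mean [ 0.0008 -0.0009]
hole 131 [ 0.0004 -0.0011] r 0.0111 mean [ 0.0006 -0.0012]
top plane tilt [-0.007  0.001] z tool 0.0001 3453
```

View pics/w7.png

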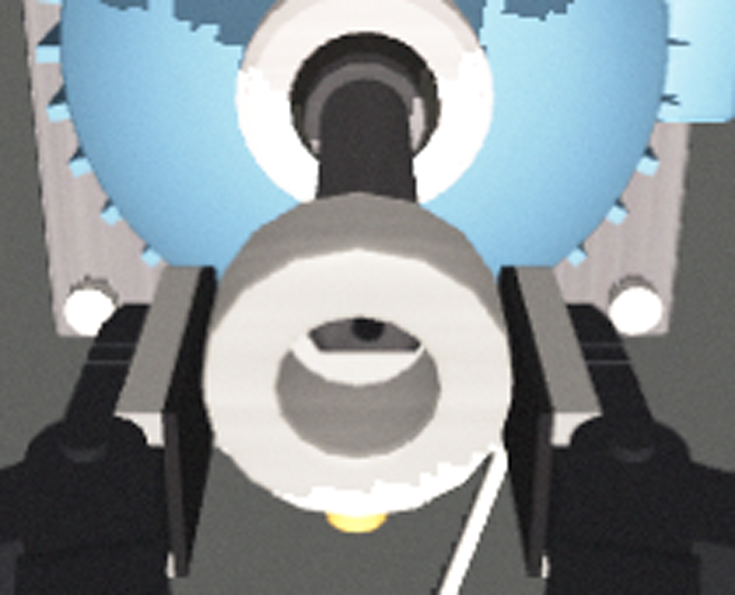

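The crop shows the spindle end through the bore. Its flat edge at (370,350) is square to the front and its centre hole is at (370,328). The bore centre is at (358,385), so the collar sits about 1.1 mm too far to −y. I'll correct that and then lower slowly.

Emit:
move_arm(
  motion=[
    [[0, 0.011, 0, 0], [0, 0.011, 0, 0], [0, 0.011, 0, 0], [0, 0.011, 0, 0], [0, 0.011, 0, 0], [0, 0.011, 0, 0]],
  ],
)

```text
t: 17.17
eef_pos: [0.5565, -0.176, 0.2303]
ee_rot: [-0.069, 0.998, -0.0, 0.0]
contact_force: [-0.1, -0.2, -1.1]
finger_gap: 0.0385
grasp_force: 41.0
```

Run:
```python
from h import *
s=manip.read_state();print(s['contact_force'])
rel([.5564,-.1759,.203],97.9)
```

```text
[-0.12496165 -0.23695894 -1.0732354 ]
t 17.17 pos [ 0.5565 -0.176   0.2303] yaw 97.9 q6 -0.44 -> [0.001 0.001 0.273] turn 0.0 alt -2.0
```

Emit:
move_arm(
  motion=[
    [[0, 0, 0.01, 0], [0, 0, 0.02, 0], [0, 0, 0.03, 0], [0, 0, 0.04, 0], [0, 0, 0.05, 0], [0, 0, 0.06, 0], [0, 0, 0.06, 0], [0, 0, 0.06, 0]],
  ],
)

```text
t: 17.83
eef_pos: [0.5564, -0.176, 0.2242]
ee_rot: [-0.069, 0.998, 0.0, -0.0]
contact_force: [0.4, -1.5, -0.9]
finger_gap: 0.0387
grasp_force: 41.0
```

Emit:
move_arm(
  motion=[
    [[0, 0, 0.02, 0], [0, 0, 0.04, 0], [0, 0, 0.06, 0], [0, 0, 0.08, 0], [0, 0, 0.1, 0], [0, 0, 0.12, 0], [0, 0, 0.14, 0], [0, 0, 0.16, 0], [0, 0, 0.18, 0], [0, 0, 0.2, 0], [0, 0, 0.21, 0], [0, 0, 0.21, 0]],
  ],
)

```text
t: 18.83
eef_pos: [0.5563, -0.1759, 0.203]
ee_rot: [-0.069, 0.998, 0.0, -0.0]
contact_force: [-0.5, -0.5, -0.7]
finger_gap: 0.038
grasp_force: 41.0
```

Emit:
move_arm(
  motion=[
    [[0, 0, 0, 0], [0, 0, 0, 0], [0, 0, 0, 0], [0, 0, 0, 0]],
  ],
)

```text
t: 19.17
eef_pos: [0.5566, -0.176, 0.2034]
ee_rot: [-0.069, 0.998, -0.0, 0.0]
contact_force: [-0.2, -0.7, -1.6]
finger_gap: 0.0382
grasp_force: 41.0
```

Run:
```python
from h import *
s=manip.read_state();print(s['contact_force'],s['wrist_torque'],s['grasp_force'])
rel([.5564,-.1759,.203],97.9)
c=grab('wrist','w8'); held(c,s['eef_pos'],s['ee_rot']); save(c,'w8',(150,170,360,340),3.5)
```

```text
[-0.17640542 -0.72924516 -1.63624656] [-0.01066065 -0.03625619  0.01159932] 41.03489830624312
t 19.17 pos [ 0.5566 -0.176   0.2034] yaw 97.9 q6 -0.44 -> [0.002 0.001 0.004] turn 0.0 alt -2.0
outer 233 [ 0.0002 -0.0009] r 0.0195 mean [ 0.0006 -0.001 ]
hole 147 [-0.0016 -0.0005] r 0.0132 mean [-0.0014 -0.0009]
top plane tilt [-0.005  0.   ] z tool 0.0001 3191
```

View pics/w8.png

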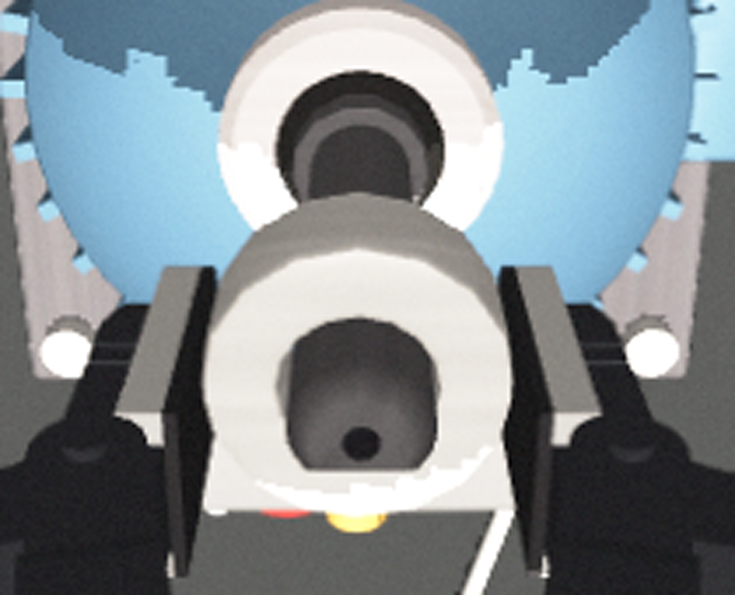

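The final crop shows the spindle end (361,442) protruding through the bore. The flat edge at (362,469) is square to the front, and the screw at (357,518) is straight over it. The collar is level and the contact force is about 1 N. Handing in.

```bash
python3 -c "
from cell import manip
print(manip.close_job())"
```

```text
the job is handed in; nothing more can be done
None
```

The job is handed in. I turned the spindle's flat to the front, and the fingers hold the 20 mm bore collar level on it, screw over the flat at about mid-flat height (194 mm), with about 1 N sideways force; the judge's result was not shown.

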